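Move the snap cover to the other extraction port

TASK

On the fingerprint-powder bench, one of the two dust-extraction ports is closed by a dark snap-fit cover and the other port stands open. Squeeze the cover's two side tabs together to free it, lift it off, and press it down over the open port until both tabs have sprung back out under the rim and it stays down by itself. Be gentle: squeeze lightly, do not tug while the tabs still hold or force the cover or the ports, and leave the jar, brush and loupe where they are.

Things in the scene. Friction and masses are not known exactly. Their poses are not given: they have to be found in the camera images.
- cover: Dark plastic snap-fit cover, about 0.12 kg, loose, clipped at the start into port_a. Origin: centre of its flange's underside; flange 56 mm (x) by 72 mm (y), 5 mm thick; z up. On top a middle block (30 x 32 mm, top at z = 26 mm) between two upright spring tabs at its two y ends, to be squeezed together along y from above. The same turned half round.
- cover_plug (a point): Centre of the plug's underside, 16 mm below the flange's underside. The plug under the flange (37 mm along x, 57 mm along y) enters the port's mouth. Properly clipped, the flange stands 1.5 mm above the port's top, lifted by the port's sprung plate until the barbs bear on the rim. Held by its tabs, the cover can pivot about the line between them if the plug catches on one side.
- tab_l_face (a point): Middle of the outer face of the +y tab, 22 mm above the flange's underside; axes as the cover's. Tab: 22 mm wide (x), 4 mm thick, top at z = 33 mm; its outer face lies at y = 28.5 mm at rest (57 mm over both tabs), 22.5 mm at its stop. Grip between z = 6 and 33 mm, lightly (20 to 30 N): the tabs break when squeezed hard.
- tab_r_face (a point): The same for the -y tab (y = -28.5 mm at rest). Each tab's leg has a barb at its foot, standing out 4.5 mm, that catches under the 6 mm thick rim of the port, its top 7.5 mm below the flange. So to clip in, the cover must be pressed fully down (flange on the port's top) and held there while the tabs are let go.
- tab_l (a joint): How far the +y tab is pressed in towards the middle, m: 0 at rest (sprung out), 0.006 at its stop. Spring: 6 N to start, 9 N at 3 mm, 12 N at the stop; with both tabs in by 4.5 mm or more the barbs clear the rim and the cover lifts out; with less, or one tab alone, it stays caught.
- tab_r (a joint): The same for the -y tab: 0 at rest, 0.006 m at its stop.
- port_a: The extraction port that carries the cover at the start: a fixed metal box, 86 mm along x, 110 mm along y, 60 mm high, with a short steel duct stub (44 mm diameter) on its +x side reaching 73 mm from its centre. Origin: centre of its underside on the bench.
- port_a_mouth (a point): Centre of the mouth of port_a, level with its top face (60 mm above the bench); axes as the port's, z up. Mouth and sprung plate as in port_b; here the plate pushes the clipped cover up with about 8 N.
- port_b: The open extraction port, the same in shape and size as port_a, fixed elsewhere on the bench. Origin: centre of its underside on the bench.
- port_b_mouth (a point): Centre of port_b's mouth, level with its top face; axes as the port's, z up. Mouth 40 mm (x) by 60 mm (y), 1.5 mm clear of the plug all round, edge bevelled 3 mm, rim 6 mm thick. A sprung plate 9 mm below the top face is pushed down by the plug: 5 N at first touch, 9 N with the cover fully down, where the flange meets the rigid top face.
- jar: Bystander: closed amber powder jar, 66 mm diameter, 85 mm high; origin under its centre.
- brush: Bystander: fingerprint brush, 170 mm long, lying on the bench; origin under its middle.
- loupe: Bystander: black loupe, 44 mm diameter, 40 mm high; origin under its centre.
Not all that is in view belongs to the job. Leave any green or turquoise look-alike of the cover alone. Leave any red look-alike of the port_b alone.

How it is judged:
By the outcome, as a careful person would: the job done as asked, in the order asked, and still so for the second after the job is handed in, with the robot touching nothing.
It also fails if it takes over 48 s, if anything falls off the work surface, if the arm or the gripper's body presses on something with over 40 N, if the wrist force passes 120 N, or if a joint passes its speed limit or range.

ROBOT

A 6-joint arm with a two-finger parallel gripper is mounted at the origin on the work surface. World frame = base frame: x ahead of the robot, y to its left, z up, the work surface at z = 0. Lengths are in mm, angles in rad, forces in N, time in s.
With the tool pointing down it reaches from about 350 to 925 mm from the base axis. Payload 6.4 kg.
Tool frame: the origin (TCP) lies at the very end of the fingers, on their centre line; the grasp point (between the pads) lies pinch_z behind it (pinch_z is the distance from the TCP to the grasp point, in mm); z points along the fingers, y is the line along which they close (so a half turn about z gives the same grasp; the last joint's range is limited). The gripper opens to 94 mm and grips with 3 to 60 N. Pads are 16 mm wide; open, the fingers measure 119 mm over their backs; the gripper's body (75 mm by 177 mm) begins 78 mm behind the grasp point.
Start: joints at [-1.336, 0.245, 1.558, -0, 1.339, -0.174], TCP at [258.386, -596.448, 172.555] pointing down, gripper open.
Joint ranges: [-3.13, 3.13], [-1.02, 2.26], [0.13, 2.54], [-0.95, 4.09], [0.21, 2.88], [-2.74, 2.74]. Speed limits (rad/s): [2.57, 2.57, 3.14, 3.14, 3.14, 3.14].

INTERFACE

Orientations are given as a unit quaternion [w, x, y, z].
In Python, from rig import * gives the robot as it stands. The module is installed in compiled form; this text tells all that it offers.
- The arm moves only by the shell command python3 -m creep 'ROWS' [FORCE]. ROWS is JSON, a list of rows, each a list of 7 numbers: the shift along the tool's x, y, z in cm, then the turn, a rotation vector about the tool's x, y, z in rad, then the closure, from 0 (fully open) to 1 (shut). A call has 1 to 12 rows; each row shifts and turns the commanded pose from where the row before left it, along the tool's axes as they then stand; what a row does not reach is not made up. A row lasts 1/10 s, in which the tool goes at most 50 mm and 8.59 degrees, less where a joint would pass 70% of its speed; a pose out of reach is approached as far as the arm can. A call with a gripper value outside its range is refused whole. The fingers move at their own pace and stop on an object; FORCE is the grip in N (left out, the last holds). Time passes only in rows, so rows that do not move let the fingers close. It gives the time, the measured TCP pose, the force, the opening and the grip force at its end, in the units of the state.
- state(): the state, without advancing time (a new reading comes with each control period).
- camera(name): name is "scene" or "top" or "wrist"; returns the picture (420x560x3 uint8, red, green, blue); there is no depth.
- camera_info(name): a dict with "mtx" (3x3 intrinsics, pixels), "R" (3x3) and "t" (3): a world point X has camera coordinates R X + t. Camera axes: x right, y down, z forward; pixel columns grow to the right and rows downward; lengths in mm; the calibration is good to about 2 mm. The wrist camera is an equidistant fisheye: a pixel r from the principal point sees the ray r / f radians off the axis. A picture is of the moment at which its call begins: read the wrist's pose just before it. camera_info takes no time and is no camera call; for the wrist camera it gives the pose at the moment of the call.
- close_job(): hands the job in; it is judged then, once.
Trained networks look in the newest picture that a camera, given by its name, has taken for a name from the list of things; names that differ only in an ending like _2 or _b are one class to them, and where a whole thing is asked for, a point or a joint stands for the part that bears it (a point fixed in the world has none). Each returns a list of dicts, best first, with "confidence" (0 to 1); they miss things now and then, are a little off and sometimes report something else, mostly with a low value. They report only what shows in the picture. A call takes as long as a camera call. They do not tell look-alikes from the thing itself.
- recognise(thing, camera): "point" ([x, y, z] in mm, in the coordinates of the camera as it stood for that picture, good to about 4 mm: the middle of the surface that is visible of it).
- regions_of(thing, camera): "region" (420x560 bool, what is visible of it).
The state is a dict: "clock": time; "q": joint angles; "dq": joint speeds; "effort": joint torques, N m; "tcp_pos": TCP position; "ee_rot": TCP orientation; "force": force on the tool from outside, world axes, zero at the start; "moment": the same for the moment, N m; "width": opening from 0.0 (shut) to 1.0 (fully open); "gripper_force": force on a finger pad.
Only numpy, scipy, OpenCV 4.12 (cv2) and the standard library are available. Lean on these libraries where they do the work, as an engineer would, in place of code of your own. Each camera call takes 0.05 s, during which the arm holds its last target. There are 200 camera calls.

## Working session

There is one attempt and no reset: what is moved stays moved. The work goes in short steps, Python scripts to look and compute and a shell command to move; the robot and the scene stay as the last step left them, time stands still between calls to the robot, and variables do not carry over. Pictures are saved under pics/ and viewed, at most 10 in all, crops included, and the job is handed in when it is done.

```bash
mkdir -p pics
python3 - <<'E'
from rig import *
import cv2, numpy as np
s=state();print(s)
ims=[]
for c in("scene","top"):
    im=camera(c); cv2.imwrite(f"pics/{c}.png",im[...,::-1])
    ci=camera_info(c);R,t=np.array(ci["R"]),np.array(ci["t"])
    print(c,ci["mtx"],(-R.T@t).round())
    for th in("cover","port_a","port_b","tab_l_face","jar","brush","loupe"):
        for d in recognise(th,c)[:4]:
            print(c,th,round(d["confidence"],2),(R.T@(np.array(d["point"])-t)).round(1))
print(state()["clock"])
E
```

```text
{'clock': 0.0, 'q': array([-1.33612404e+00,  2.45804468e-01,  1.55896266e+00,  8.24533430e-06,
        1.33869303e+00, -1.74117601e-01]), 'dq': array([-2.67744148e-05,  1.04857268e-03,  1.65593161e-03, -1.02801404e-03,
       -1.07653378e-03,  1.45272436e-03]), 'effort': array([-2.08539568e-03, -4.15847647e+01, -3.14600158e+01,  6.83532609e-02,
        3.32992896e-02, -1.54063650e-04]), 'tcp_pos': array([ 258.22066187, -595.81081948,  171.47916606]), 'ee_rot': array([-9.33447258e-04,  9.79183741e-01,  2.02973717e-01, -2.42578745e-05]), 'force': array([ 0.84046703, -0.50591776,  0.1262013 ]), 'moment': array([-0.0501458 ,  0.00903656, -0.00114728]), 'gripper_force': 0.0, 'width': 0.9991917807974624}
scene [[390.66261877   0.         278.03567785]
 [  0.         390.66261877 207.16302175]
 [  0.           0.           1.        ]] [1048.  444.  715.]
scene cover 0.73 [419.1 286.8  18.6]
scene cover 0.66 [528.6 168.6  63.9]
scene cover 0.56 [377.4 138.4  24.5]
scene port_a 0.94 [ 772.  -150.6   50.7]
scene port_a 0.85 [557.3 182.5  47.9]
scene port_a 0.66 [ 404.6 -158.7   44.8]
scene po
[... 574 characters left out ...]
8.2130229 ]
 [  0.           0.           1.        ]] [392.  65. 980.]
top cover 0.83 [518.4 162.2  69.9]
top cover 0.81 [404.4 282.8  21.7]
top cover 0.57 [368.1 134.5  21.6]
top port_a 0.97 [ 568.4 -152.7   58.5]
top port_a 0.89 [ 391.8 -168.    56.6]
top port_a 0.82 [528.9 170.6  56.2]
top port_a 0.71 [ 756.9 -165.2   59.6]
top port_b 0.97 [ 568.4 -152.7   58.5]
top port_b 0.89 [ 391.8 -168.    56.6]
top port_b 0.82 [528.9 170.6  56.2]
top port_b 0.71 [ 756.9 -165.2   59.6]
top tab_l_face 0.61 [383.9 274.2  34.2]
top jar 0.69 [701.4  24.8  88.4]
top jar 0.24 [ 567.4 -148.8   57.8]
top brush 0.55 [607.  350.3  20.2]
top loupe 0.67 [433.  -12.4  40. ]
top loupe 0.47 [604.8 352.2  18.9]
0.8
```

View pics/top.png

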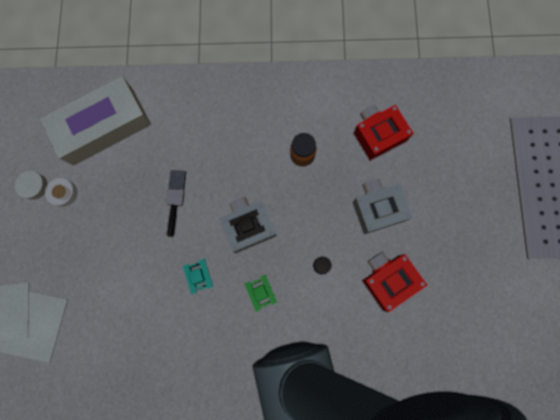

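View pics/scene.png

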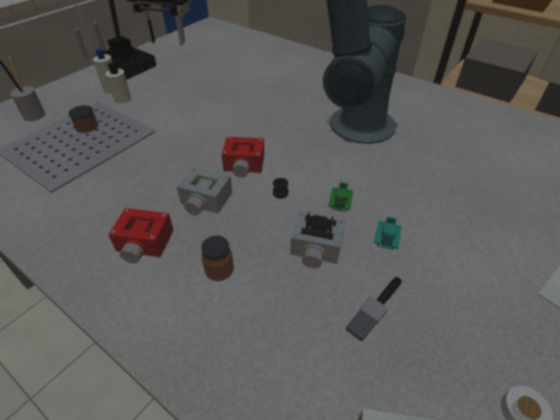

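```bash
cat > h.py <<'E'
from rig import *
import numpy as np, cv2
from scipy.spatial.transform import Rotation as Ro
def pose():
    s=state();q=s["ee_rot"];return np.array(s["tcp_pos"]),Ro.from_quat([q[1],q[2],q[3],q[0]])
def want(yaw): # tool down, tool x at yaw
    return Ro.from_matrix(np.array([[np.cos(yaw),np.sin(yaw),0],[np.sin(yaw),-np.cos(yaw),0],[0,0,-1]]))
def plan(p,yaw,): # shift in current tool axes (cm), and rotvec
    P,R=pose();print("shift cm",(R.inv().apply(np.array(p)-P)/10).round(2),"turn",(R.inv()*want(yaw)).as_rotvec().round(4), "yaw now",np.arctan2(R.as_matrix()[1,0],R.as_matrix()[0,0]).round(4))
def proj(ci,X,fish):
    x=np.atleast_2d(X)@np.array(ci["R"]).T+np.array(ci["t"]);K=np.array(ci["mtx"])
    a,b=x[:,0],x[:,1];r=np.hypot(a,b);k=np.arctan2(r,x[:,2])/np.maximum(r,1e-9) if fish else 1/x[:,2]
    return np.c_[K[0,0]*a*k+K[0,2],K[1,1]*b*k+K[1,2]]
def onplane(ci,uv,z,fish):
    K=np.array(ci["mtx"]);uv=np.atleast_2d(uv);a=(uv[:,0]-K[0,2])/K[0,0];b=(uv[:,1]-K[1,2])/K[1,1]
    r=np.hypot(a,b)
    d=np.c_[a*np.sinc(r/np.pi),b*np.sinc(r/np.pi),np.cos(r)] if fish else np.c_[a,b,1+0*a]
    R=np.array(ci["R"]);c=-R.T@np.array(ci["t"]);d=d@R
    return c+d*((z-c[2])/d[:,2])[:,None]
E
python3 - <<'E'
from h import *
ci=camera_info("wrist");P,R=pose();W=np.array(ci["R"]);c=-W.T@np.array(ci["t"])
print(ci["mtx"],"cam in tool",R.inv().apply(c-P).round(1),"cam axes in tool",(R.inv().as_matrix()@W.T).round(2))
plan([560,-150,230],.41)
plan([528,170,200],.38)
t=camera_info("top")
for n,c in(("a",(248,225)),("b",(384,207))):print(n,onplane(t,c,60,0).round())
for n,c in(("a",(239,203)),("b",(373,186))):print(n,onplane(t,c,45,0).round())
E
```

```text
[[325.1922621    0.         276.37146825]
 [  0.         325.1922621  205.82342003]
 [  0.           0.           1.        ]] cam in tool [  79.9   -1.9 -212.2] cam axes in tool [[-0.   -0.96 -0.28]
 [ 1.   -0.   -0.  ]
 [-0.   -0.28  0.96]]
shift cm [ 45.42 -28.98  -5.74] turn [ 0.      0.     -0.0012] yaw now 0.4088
shift cm [ 55.21 -59.61  -2.74] turn [0.     0.     0.0288] yaw now 0.4088
a [[524. 160.  60.]]
b [[ 563. -160.   60.]]
a [[580. 183.  45.]]
b [[ 617. -141.   45.]]
```

```bash
python3 -m creep '[[3.5,-2.2,-0.3,0,0,0,0],[4.2,-2.7,-0.3,0,0,0,0],[4.2,-2.7,-0.3,0,0,0,0],[4.2,-2.7,-0.3,0,0,0,0],[4.2,-2.7,-0.3,0,0,0,0],[4.2,-2.7,-0.3,0,0,0,0],[4.2,-2.7,-0.3,0,0,0,0],[4.2,-2.7,-0.3,0,0,0,0],[4.2,-2.7,-0.3,0,0,0,0],[4.2,-2.7,-0.3,0,0,0,0],[4.0,-2.6,-0.3,0,0,0,0],[0,0,0,0,0,0,0]]'
python3 - <<'E'
from h import *
P,R=pose();ci=camera_info("wrist");im=camera("wrist");cv2.imwrite("pics/wb.png",im[...,::-1])
np.savez("wb.npz",**{k:np.array(ci[k]) for k in("mtx","R","t")})
W=np.array(ci["R"]);print(P)
for d in recognise("port_b","wrist"):print(d["confidence"],(W.T@(np.array(d["point"])-ci["t"])).round(1))
plan([528,165,190],.38)
E
```

```text
clock: 2.0
tcp_pos: [560.5, -145.2, 206.2]
ee_rot: [-0.0, 0.979, 0.206, 0.001]
force: [-0.6, 0.0, 0.2]
width: 0.998
gripper_force: 0.0
[ 560.5489319  -145.16309457  206.2232696 ]
0.93 [ 568.1 -152.8   58.6]
0.77 [539.7 123.6  60.4]
0.7 [511.1 186.4  94.1]
0.69 [ 750.3 -168.6   61.1]
0.65 [ 408.  -170.    51.9]
0.58 [525.1 154.4  71.5]
shift cm [  9.73 -29.98   1.55] turn [0.0003 0.0003 0.031 ] yaw now 0.411
```

View pics/wb.png

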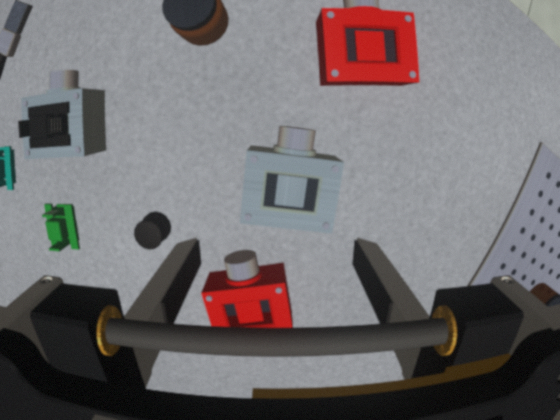

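```bash
cat >> h.py <<'E'
from scipy.optimize import differential_evolution
def rect(a,b,n=60):
    s=np.linspace(-.5,.5,n);return np.r_[np.c_[s*a,0*s+b/2],np.c_[s*a,0*s-b/2],np.c_[0*s+a/2,s*b],np.c_[0*s-a/2,s*b]]
def fit(im,ci,x0,rects,rng=(15,15,.3)):
    g=cv2.GaussianBlur(im.astype(np.float32),(0,0),1.0)
    G=np.sqrt(sum(cv2.Sobel(g,cv2.CV_32F,i,1-i)**2 for i in(0,1)).sum(2));G=np.minimum(G,np.percentile(G,97))
    def pts(p,rs=rects):
        c,s=np.cos(p[2]),np.sin(p[2]);o=[]
        for a,b,z in rs:
            q=rect(a,b);o.append(np.c_[p[0]+q[:,0]*c-q[:,1]*s,p[1]+q[:,0]*s+q[:,1]*c,0*q[:,0]+z])
        return proj(ci,np.vstack(o),True)
    def cost(p):
        u=pts(p).astype(np.float32);return -float(cv2.remap(G,u[:,0].copy(),u[:,1].copy(),cv2.INTER_LINEAR).mean())
    r=differential_evolution(cost,[(v-d,v+d) for v,d in zip(x0,rng)],seed=1,tol=1e-6)
    return r.x,-r.fun,pts(r.x)
E
python3 - <<'E'
from h import *
im=cv2.imread("pics/wb.png");ci=dict(np.load("wb.npz"))
for rs in([(86,110,60)],[(40,60,60)],[(46,66,60)],[(86,110,60),(46,66,60)],[(86,110,60),(40,60,60)]):
    x,f,u=fit(im,ci,(568,-153,.4),rs);print(rs,x.round(3),round(f,1))
x,f,u=fit(im,ci,(528,165,.38),[(86,110,60)]);print("a",x.round(3),f)
x,f,u=fit(im,ci,(568,-153,.4),[(86,110,60),(46,66,60)])
o=cv2.resize(im,None,fx=4,fy=4)
for p in u:cv2.circle(o,tuple(int(v) for v in p*4+2),1,(0,0,255),-1)
cv2.imwrite("pics/fitb.png",o[440:960,900:1440])
E
```

```text
[(86, 110, 60)] [ 5.57843e+02 -1.61824e+02  2.95000e-01] 71.1
[(40, 60, 60)] [ 5.58692e+02 -1.61340e+02  2.97000e-01] 226.2
[(46, 66, 60)] [ 5.62530e+02 -1.63687e+02  3.02000e-01] 122.4
[(86, 110, 60), (46, 66, 60)] [ 5.62096e+02 -1.63613e+02  3.61000e-01] 84.4
[(86, 110, 60), (40, 60, 60)] [ 5.58392e+02 -1.61493e+02  2.95000e-01] 147.2
a [5.32908e+02 1.66204e+02 3.67000e-01] 139.47732543945312
```

View pics/fitb.png

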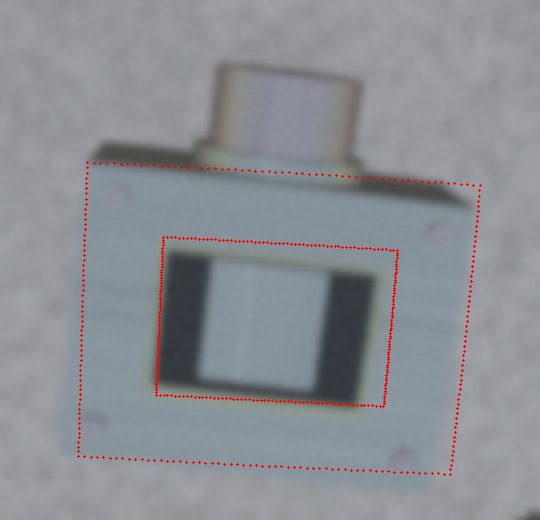

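```bash
python3 -m creep '[[0.9,-2.7,0.2,0,0,0.031,0],[0.9,-3.1,0.2,0,0,0,0],[0.9,-3.1,0.2,0,0,0,0],[0.9,-3.1,0.2,0,0,0,0],[0.9,-3.1,0.2,0,0,0,0],[0.9,-3.1,0.2,0,0,0,0],[0.9,-3.1,0.2,0,0,0,0],[0.9,-3.1,0.2,0,0,0,0],[0.9,-3.1,0,0,0,0,0],[0.6,-2.1,0,0,0,0,0],[0,0,0,0,0,0,0]]'
python3 - <<'E'
from h import *
P,R=pose();ci=camera_info("wrist");im=camera("wrist");cv2.imwrite("pics/wa.png",im[...,::-1])
np.savez("wa.npz",**{k:np.array(ci[k]) for k in("mtx","R","t")})
W=np.array(ci["R"]);print(P)
for th in("port_a","cover","tab_l_face"):
  for d in recognise(th,"wrist")[:2]:print(th,d["confidence"],(W.T@(np.array(d["point"])-ci["t"])).round(1))
for rs in([(86,110,60)],[(86,110,60),(56,72,66.5)],[(56,72,66.5)]):
    x,f,u=fit(im,ci,(526,165,.38),rs);print(rs,x.round(3),round(f,1))
o=cv2.resize(im[...,::-1],None,fx=4,fy=4)
for p in u:cv2.circle(o,tuple(int(v) for v in p*4+2),1,(0,0,255),-1)
cv2.imwrite("pics/fita.png",o[400:1000,780:1540])
E
```

```text
clock: 3.2
tcp_pos: [528.7, 158.0, 189.4]
ee_rot: [-0.0, 0.982, 0.188, -0.0]
force: [-1.2, -0.5, 0.2]
width: 1.003
gripper_force: 0.0
[528.71942341 158.00623955 189.38211544]
port_a 0.81 [ 740.3 -132.5   51.1]
port_a 0.73 [534.8 174.7  58.6]
cover 0.87 [413.8 280.6  30.8]
cover 0.79 [525.4 163.7  60.1]
tab_l_face 0.63 [339.8 124.6  41. ]
tab_l_face 0.46 [512.9 186.3  94.6]
[(86, 110, 60)] [5.38069e+02 1.50000e+02 4.05000e-01] 89.6
[(86, 110, 60), (56, 72, 66.5)] [5.19063e+02 1.61215e+02 3.79000e-01] 140.4
[(56, 72, 66.5)] [5.19206e+02 1.61224e+02 3.82000e-01] 211.0
```

View pics/fita.png

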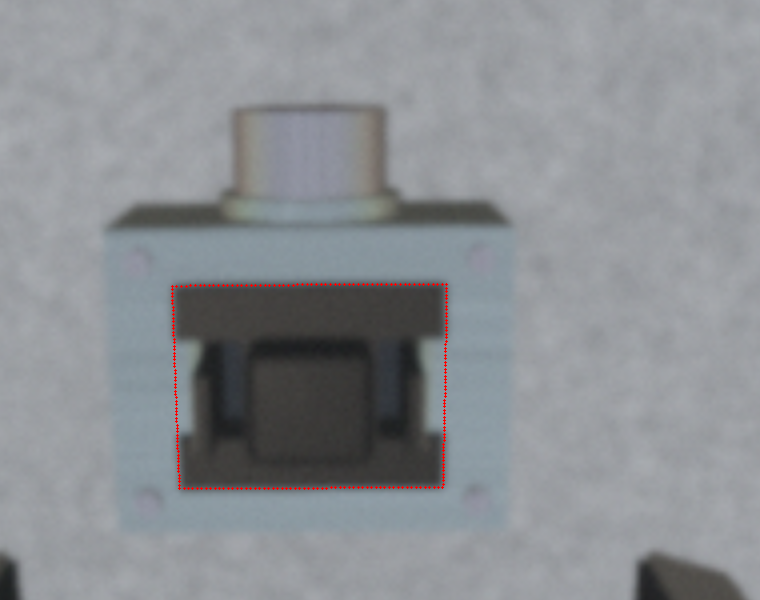

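Run:
```python
from h import *
plan([519.2,161.2,73],.382)
```

```text
shift cm [-0.75 -0.86 11.65] turn [ 0.0003  0.0002 -0.0064] yaw now 0.3756
```

```bash
python3 -m creep '[[-0.75,-0.86,1.5,0,0,-0.006,0],[0,0,2,0,0,0,0],[0,0,2,0,0,0,0],[0,0,1.5,0,0,0,0],[0,0,0,0,0,0,0]]'
python3 - <<'E'
from h import *
ci=camera_info("wrist");im=camera("wrist");cv2.imwrite("pics/wa2.png",im[...,::-1])
np.savez("wa2.npz",**{k:np.array(ci[k]) for k in("mtx","R","t")})
for rs in([(56,72,66.5)],[(56,72,66.5),(86,110,60)]):
    x,f,u=fit(im,ci,(519,161,.38),rs,(8,8,.15));print(rs,x.round(3),round(f,1))
plan([x[0],x[1],73],x[2])
E
```

```text
clock: 3.9
tcp_pos: [517.4, 161.8, 117.1]
ee_rot: [-0.0, 0.982, 0.19, -0.002]
force: [-0.3, -0.3, 0.3]
width: 1.001
gripper_force: 0.0
[(56, 72, 66.5)] [5.19241e+02 1.61378e+02 3.82000e-01] 211.9
[(56, 72, 66.5), (86, 110, 60)] [5.19162e+02 1.61348e+02 3.82000e-01] 142.1
shift cm [0.05 0.09 4.57] turn [-0.0005  0.002   0.0004] yaw now 0.3826
```

```bash
python3 -m creep '[[0.05,0.08,1.5,0,0,0,0],[0,0,1.5,0,0,0,0],[0,0,1,0,0,0,0],[0,0,0.5,0,0,0,0.2],[0,0,0,0,0,0,0.3],[0,0,0,0,0,0,0.3]]' 25 && python3 -m creep '[[0,0,0,0,0,0,0.4],[0,0,0,0,0,0,0.45],[0,0,0,0,0,0,0.5],[0,0,0,0,0,0,0.55],[0,0,0,0,0,0,0.7],[0,0,0,0,0,0,0.7],[0,0,0,0,0,0,0.7]]' 25; python3 -c "
from h import *
s=state();print(s['force'],s['moment'],s['width']*94)
plan([519.2,161.3,73],.382)"
```

```text
clock: 4.55
tcp_pos: [519.9, 162.4, 74.7]
ee_rot: [0.0, 0.982, 0.191, 0.0]
force: [0.1, -0.1, -0.1]
width: 0.783
gripper_force: 0.0
clock: 5.25
tcp_pos: [519.7, 162.3, 74.5]
ee_rot: [-0.0, 0.982, 0.191, -0.0]
force: [-0.6, 0.3, -1.3]
width: 0.3
gripper_force: 0.0
[-0.57593829  0.34104863 -1.27680487] [ 0.02420899 -0.00403627  0.03228708] 28.176633124061794
shift cm [-0.08  0.08  0.15] turn [-0.      0.      0.0018] yaw now 0.3838
```

Run:
```python
from h import *
a=camera("wrist")[...,::-1];b=camera("scene")[...,::-1]
b=cv2.resize(b[140:300,240:440],None,fx=2.6,fy=2.6)
cv2.imwrite("pics/chk.png",np.hstack([cv2.resize(a,None,fx=.5,fy=.5)[:210],cv2.resize(b,None,fx=210/b.shape[0],fy=210/b.shape[0])]))
```

```text
(no output)
```

View pics/chk.png

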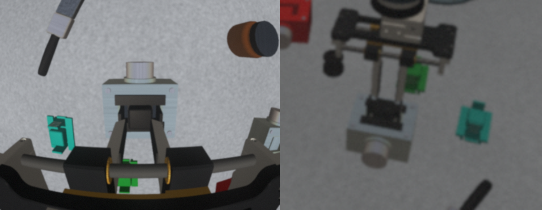

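Run:
```python
from h import *
P,R=pose();ci=camera_info("wrist");a=camera("wrist")[...,::-1].copy();cs=camera_info("scene");b=camera("scene")[...,::-1].copy()
c,s=np.cos(.382),np.sin(.382);L=lambda x,y,z:[519.2+x*c-y*s,161.3+x*s+y*c,61.5+z]
pt=np.array([P,R.apply([0,14,0])+P,R.apply([0,-14,0])+P,L(0,28.5,33),L(0,-28.5,33),L(0,0,26),L(28,36,5),L(28,-36,5)])
u=proj(ci,pt,1);v=proj(cs,pt,0);print(P,u.round(),v.round())
def z(im,p,c,w,h,f):
    o=cv2.resize(im,None,fx=f,fy=f,interpolation=cv2.INTER_CUBIC)
    for i,q in enumerate(p):cv2.circle(o,tuple(int(k) for k in q*f+f/2),2,(0,0,255) if i<3 else (0,255,255),-1)
    x,y=(c*f).astype(int);return o[max(0,y-h//2):,:][:h,x-w//2:x+w//2]
cv2.imwrite("pics/chk2.png",np.hstack([z(a,u,u[0],400,520,4),z(b,v,v[0],390,520,6)]))
```

```text
[519.69383105 162.29345273  74.53759029] [[279. 231.]
 [299. 231.]
 [259. 231.]
 [236. 243.]
 [325. 243.]
 [280. 239.]
 [229. 190.]
 [331. 190.]] [[320. 223.]
 [314. 222.]
 [326. 224.]
 [334. 219.]
 [308. 214.]
 [320. 219.]
 [334. 237.]
 [301. 231.]]
```

View pics/chk2.png

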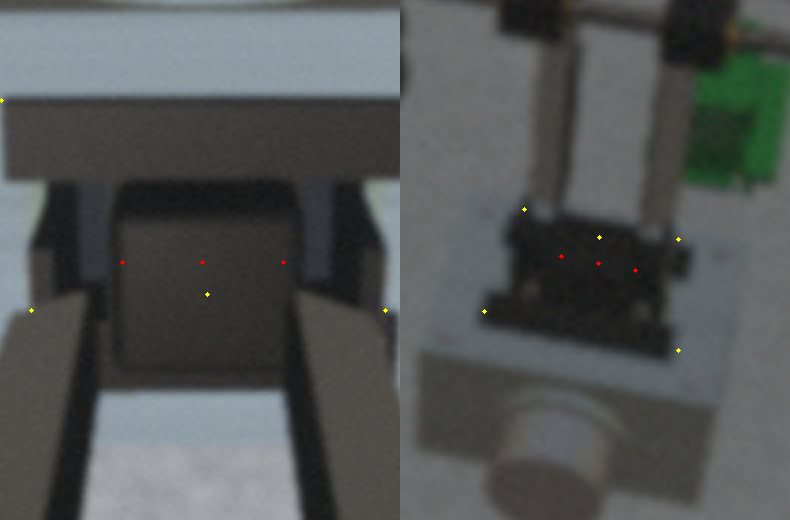

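Run:
```python
from h import *
from scipy.optimize import least_squares
P,R=pose();ci=camera_info("wrist")
for g,pl,pr in((47,(357,240),(197,240)),(14.1,(302,238),(250.5,238))):
    f=lambda v:(proj(ci,np.array([R.apply([v[0],v[2]+g,v[1]])+P,R.apply([v[0],v[2]-g,v[1]])+P]),1)-[pl,pr]).ravel()
    r=least_squares(f,[0,0,0]);print(g,r.x.round(1),r.cost)
```

```text
47 [  8.4 -38.8  -1.6] 0.016745763217393548
14.1 [ 13.4 -47.1  -2. ] 0.001406338836426102
```

```bash
python3 -m creep '[[0,0,-2,0,0,0,0.5],[0,0,-2,0,0,0,0.3],[0,0,0,0,0,0,0.3],[0,0,0,0,0,0,0.3],[0,0,0,0,0,0,0.3]]'
python3 - <<'E'
from h import *
P,R=pose();w=state()["width"]*47;ci=camera_info("wrist");a=camera("wrist")[...,::-1].copy();cs=camera_info("scene");b=camera("scene")[...,::-1].copy()
pt=np.array([R.apply([0,s*w,z])+P for z in(0,-20,-39) for s in(1,-1)])
pw=pt+R.apply([8,0,0])
def z(im,p,c,w,h,f):
    o=cv2.resize(im,None,fx=f,fy=f,interpolation=cv2.INTER_CUBIC)
    for i,q in enumerate(p):cv2.circle(o,tuple(int(k) for k in q*f+f/2),2,[(0,0,255),(0,255,255),(255,255,0)][i//2],-1)
    x,y=(c*f).astype(int);return o[max(0,y-h//2):,:][:h,x-w//2:x+w//2]
u=proj(ci,pw,1);v=proj(cs,pt,0)
cv2.imwrite("pics/chk3.png",np.hstack([z(a,u,u[:2].mean(0),400,520,3),z(b,v,v[:2].mean(0),390,520,6)]))
E
```

```text
clock: 5.95
tcp_pos: [518.8, 162.2, 113.3]
ee_rot: [-0.0, 0.982, 0.191, -0.001]
force: [0.2, -0.3, -0.5]
width: 0.684
gripper_force: 0.0
```

View pics/chk3.png

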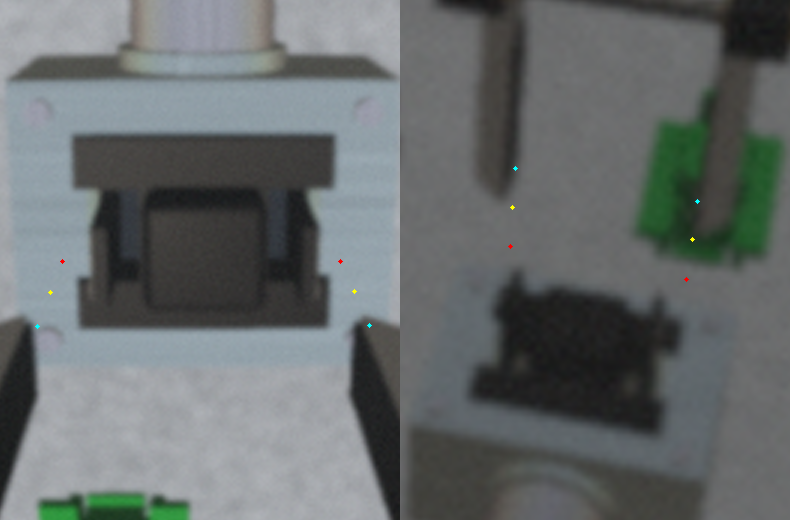

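```bash
python3 -m creep '[[0,0.25,1,0,0,0,0.15],[0,0,1.5,0,0,0,0.15],[0,0,1.5,0,0,0,0.15],[0,0,1.2,0,0,0,0.15],[0,0,0.6,0,0,0,0.15],[0,0,0.5,0,0,0,0.15],[0,0,0,0,0,0,0.15]]' 22; python3 -c "
from h import *
s=state();print(s['force'],s['moment'],s['width']*94)
plan([519.2,161.3,50],.382)"
```

```text
clock: 6.75
tcp_pos: [520.3, 160.0, 50.9]
ee_rot: [-0.0, 0.982, 0.191, -0.001]
force: [-0.4, -0.1, -0.2]
width: 0.849
gripper_force: 0.0
[-0.42111887 -0.1200804  -0.18049871] [ 0.04215755 -0.01076598  0.01700082] 79.82462096989863
shift cm [-0.05 -0.16  0.09] turn [-0.0003  0.001   0.0018] yaw now 0.3838
```

```bash
for c in 1 ; do python3 -m creep '[[0,0,0,0,0,0,0.3],[0,0,0,0,0,0,0.36],[0,0,0,0,0,0,0.38],[0,0,0,0,0,0,0.4],[0,0,0,0,0,0,0.4]]' 22;  python3 -c "
from h import *
s=state();print(s['force'],s['moment'],s['width']*94)";done
python3 -m creep '[[0,0,0,0,0,0,0.43],[0,0,0,0,0,0,0.46],[0,0,0,0,0,0,0.5],[0,0,0,0,0,0,0.54],[0,0,0,0,0,0,0.54]]' 22;  python3 -c "
from h import *
s=state();print(s['force'],s['moment'],s['width']*94)"
```

```text
clock: 7.25
tcp_pos: [521.0, 160.0, 52.0]
ee_rot: [0.0, 0.982, 0.191, 0.0]
force: [-0.2, 0.3, 1.1]
width: 0.603
gripper_force: 7.3
[-0.16510179  0.34526393  1.13991476] [-0.00027577  0.04719741 -0.01661821] 56.68963274483324
clock: 7.75
tcp_pos: [521.1, 160.0, 52.5]
ee_rot: [0.0, 0.982, 0.191, 0.0]
force: [-2.4, 0.0, 5.8]
width: 0.464
gripper_force: 22.0
[-2.41076695  0.00957343  5.79669914] [-0.0746041   0.3799009  -0.03729714] 43.63655231498188
```

```bash
python3 -m creep '[[0,0,-0.2,0,0,0,0.6],[0,0,-0.3,0,0,0,0.6],[0,0,-0.4,0,0,0,0.6],[0,0,-0.5,0,0,0,0.6]]' 24;  python3 -c "
from h import *
s=state();print(s['force'],s['moment'],s['width']*94)"
python3 -m creep '[[0,0,-0.8,0,0,0,0.6],[0,0,-1,0,0,0,0.6],[0,0,-2,0,0,0,0.6],[0,0,-3,0,0,0,0.6],[0,0,-3,0,0,0,0.6],[0,0,-2,0,0,0,0.6],[0,0,0,0,0,0,0.6]]';  python3 -c "
from h import *
s=state();print(s['force'],s['moment'],s['width']*94)
plan([558.5,-161.5,160],.296)"
```

```text
clock: 8.15
tcp_pos: [519.8, 159.9, 64.9]
ee_rot: [-0.0, 0.982, 0.191, -0.001]
force: [0.0, 0.4, -1.0]
width: 0.466
gripper_force: 24.0
[ 0.03968434  0.38522083 -0.96732708] [-0.00759157  0.01815027  0.02719864] 43.78697728923587
clock: 8.85
tcp_pos: [523.0, 160.3, 187.8]
ee_rot: [0.0, 0.982, 0.191, 0.004]
force: [0.2, 0.3, -0.4]
width: 0.466
gripper_force: 24.0
[ 0.16019788  0.34532614 -0.35637826] [-0.00143487 -0.03409266  0.01834314] 43.792480454462044
shift cm [-8.78 31.16  2.78] turn [ 0.0018 -0.0074  0.0878] yaw now 0.3838
```

```bash
python3 -m creep '[[-1.0,2.0,0,0,0,0,0.6],[-1.5,3.0,0,0,0,0,0.6],[-1.5,3.2,0,0,0,0,0.6],[-1.5,3.2,0,0,0,0,0.6],[-1.5,3.2,0,0,0,0,0.6],[-1.5,3.2,0,0,0,0,0.6],[-1.5,3.2,0,0,0,0,0.6],[-1.5,3.2,0,0,0,0,0.6],[-1.5,3.2,0,0,0,0,0.6],[-1.5,2.5,0,0,0,0,0.6],[-0.5,1.3,0,0,0,0.088,0.6],[0,0,0,0,0,0,0.6]]'
python3 - <<'E'
from h import *
ci=camera_info("wrist");P,R=pose();im=camera("wrist");cv2.imwrite("pics/wb2.png",im[...,::-1])
np.savez("wb2.npz",**{k:np.array(ci[k]) for k in("mtx","R","t")})
for rs in([(40,60,60)],[(86,110,60)],[(40,60,60),(86,110,60)]):
    x,f,u=fit(im,ci,(559,-161,.296),rs,(8,8,.12));print(rs,x.round(3),round(f,1))
print(P,state()["force"]);plan([x[0],x[1],140],x[2])
E
```

```text
clock: 10.05
tcp_pos: [497.5, -186.6, 182.1]
ee_rot: [-0.001, 0.989, 0.146, -0.001]
force: [0.0, 0.2, -1.5]
width: 0.463
gripper_force: 24.0
[(40, 60, 60)] [ 5.58754e+02 -1.61204e+02  3.01000e-01] 246.0
[(86, 110, 60)] [ 5.58632e+02 -1.61316e+02  2.97000e-01] 41.0
[(40, 60, 60), (86, 110, 60)] [ 5.58731e+02 -1.61211e+02  3.01000e-01] 143.4
[ 497.47386887 -186.62579802  182.14233146] [-0.93585551 -0.3595704  -1.20314567]
shift cm [ 6.56 -0.54  4.22] turn [-0.0019  0.0012 -0.0055] yaw now 0.2959
```

View pics/wb2.png

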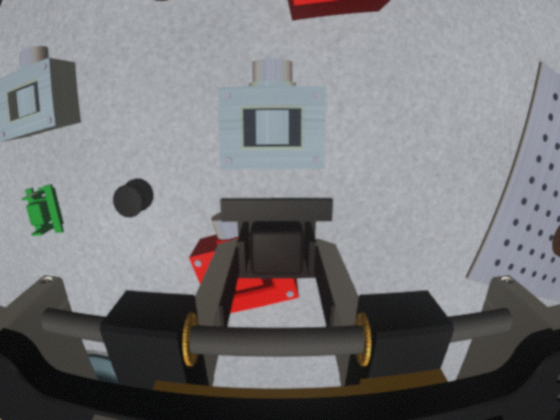

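Run:
```python
from h import *
im=cv2.imread("pics/wb2.png");ci=dict(np.load("wb2.npz"));P,R=pose()
for z in(12.5,14.5,16.5):
    x,f,u=fit(im,ci,(P[0],P[1],.296),[(56,72,P[2]+z)],(8,8,.1))
    d=R.inv().apply([x[0]-P[0],x[1]-P[1],0]);print(z,x.round(3),round(f,1),"tool",d.round(2))
p=np.array([558.73,-161.21]);T=p+R.apply([1.2,1.9,0])[:2];print(T);plan([T[0],T[1],100],.299)
```

```text
12.5 [ 4.95411e+02 -1.85126e+02  3.02000e-01] 157.1 tool [-2.03 -1.02  0.  ]
14.5 [ 4.96124e+02 -1.85074e+02  3.02000e-01] 165.5 tool [-1.33 -0.87  0.  ]
16.5 [ 4.96731e+02 -1.84713e+02  2.92000e-01] 167.7 tool [-0.65 -1.03  0.  ]
[ 560.43181562 -162.67758263]
shift cm [ 6.68 -0.34  8.22] turn [-0.0019  0.0012 -0.0031] yaw now 0.2959
```

```bash
python3 -m creep '[[2,-0.1,0,0,0,-0.003,0.6],[2.6,-0.2,0,0,0,0,0.6],[2.08,-0.08,1.2,0,0,0,0.6],[0,0,2.5,0,0,0,0.6],[0,0,3,0,0,0,0.6],[0,0,2,0,0,0,0.6],[0,0,1.3,0,0,0,0.6],[0,0,0,0,0,0,0.6],[0,0,0,0,0,0,0.6]]'
python3 -c "
from h import *
s=state();print(s['force'],s['moment'])
plan([560.3,-162.3,66],.299)"
```

```text
clock: 11.0
tcp_pos: [561.6, -161.9, 84.2]
ee_rot: [0.0, 0.989, 0.149, 0.0]
force: [0.2, -0.5, -0.2]
width: 0.471
gripper_force: 24.0
[ 0.18696745 -0.54483428 -0.2086903 ] [ 0.03300451 -0.02730946 -0.01872234]
shift cm [-0.13 -0.    1.82] turn [ 0.0005 -0.0006  0.0009] yaw now 0.2999
```

```bash
python3 -m creep '[[-0.06,0,0.5,0,0,0,0.6],[0,0,0.5,0,0,0,0.6],[0,0,0.4,0,0,0,0.6],[0,0,0,0,0,0,0.6]]'
python3 -c "
from h import *
s=state();print(s['force'],s['moment'])
plan([560.3,-162.3,66],.299)"
python3 -m creep '[[0,0,0.3,0,0,0,0.6],[0,0,0.3,0,0,0,0.6],[0,0,0.2,0,0,0,0.6],[0,0,0,0,0,0,0.6]]'
python3 -c "
from h import *
s=state();print(s['force'],s['moment'])
plan([560.3,-162.3,66],.299)"
```

```text
clock: 11.4
tcp_pos: [560.1, -162.2, 68.9]
ee_rot: [-0.0, 0.989, 0.149, -0.0]
force: [-0.7, 0.6, -0.0]
width: 0.468
gripper_force: 24.0
[-0.7248264   0.55934308 -0.01483523] [ 1.51037622e-02 -3.53512337e-05 -2.20368283e-02]
shift cm [0.02 0.01 0.29] turn [-0.0008  0.0008 -0.0003] yaw now 0.2987
clock: 11.8
tcp_pos: [560.3, -162.3, 61.1]
ee_rot: [-0.0, 0.989, 0.149, -0.0]
force: [-0.0, -0.4, -1.1]
width: 0.465
gripper_force: 24.0
[-0.0208869  -0.39915089 -1.08258714] [ 0.03785323 -0.0240701   0.0098953 ]
shift cm [ 0.    0.   -0.49] turn [-0.0006  0.0006 -0.0002] yaw now 0.2988
```

```bash
python3 -m creep '[[0,0,0.3,0,0,0,0.6],[0,0,0.3,0,0,0,0.6],[0,0,0,0,0,0,0.6]]'
python3 -c "
from h import *
s=state();print(s['force'],s['moment'])"
python3 -m creep '[[0,0,0.2,0,0,0,0.6],[0,0,0.1,0,0,0,0.6],[0,0,0,0,0,0,0.6]]'
python3 -c "
from h import *
s=state();print(s['force'],s['moment'])"
```

```text
clock: 12.1
tcp_pos: [560.9, -162.5, 56.1]
ee_rot: [0.0, 0.989, 0.149, 0.0]
force: [-1.2, 0.5, 4.2]
width: 0.47
gripper_force: 24.0
[-1.23192735  0.51747125  4.18763843] [0.19863751 0.25923803 0.00506329]
clock: 12.4
tcp_pos: [561.0, -162.6, 53.2]
ee_rot: [0.0, 0.989, 0.149, 0.0]
force: [-1.9, 1.0, 5.8]
width: 0.467
gripper_force: 24.0
[-1.882334    0.99491175  5.79117191] [0.24123239 0.37117706 0.03449114]
```

```bash
for i in 1 2; do python3 -m creep '[[0,0,0.1,0,0,0,0.6],[0,0,0,0,0,0,0.6]]'|sed -n '2p;4p;5p'; done
python3 -m creep '[[0,0,0.06,0,0,0,0.6],[0,0,0,0,0,0,0.6]]'|sed -n '2p;4p;5p'
```

```text
tcp_pos: [561.0, -162.6, 52.3]
force: [-1.4, 1.2, 7.1]
width: 0.467
tcp_pos: [561.0, -162.6, 51.4]
force: [-2.0, 1.1, 6.9]
width: 0.467
tcp_pos: [561.0, -162.6, 50.9]
force: [-1.7, 1.3, 7.1]
width: 0.472
```

```bash
for i in 1; do python3 -m creep '[[0,0,0.05,0,0,0,0.6],[0,0,0,0,0,0,0.6]]'|sed -n '2p;4p;5p'; done
python3 -m creep '[[0,0,0.05,0,0,0,0.6],[0,0,0,0,0,0,0.6]]'|sed -n '2p;4p;5p'
python3 -m creep '[[0,0,0.05,0,0,0,0.6],[0,0,0,0,0,0,0.6]]'|sed -n '2p;4p;5p'
```

```text
tcp_pos: [561.0, -162.6, 50.5]
force: [-1.4, 1.2, 7.3]
width: 0.465
tcp_pos: [561.0, -162.6, 50.5]
force: [-4.9, 2.2, 9.6]
width: 0.463
tcp_pos: [561.0, -162.6, 50.4]
force: [-5.9, 3.0, 12.5]
width: 0.466
```

```bash
python3 -m creep '[[0,0,0.06,0,0,0,0.6],[0,0,0,0,0,0,0.54]]'|sed -n '2p;4p;5p;6p'
python3 -m creep '[[0,0,0,0,0,0,0.52],[0,0,0,0,0,0,0.5],[0,0,0,0,0,0,0.49]]'|sed -n '2p;4p;5p;6p'
python3 -m creep '[[0,0,0,0,0,0,0.47],[0,0,0,0,0,0,0.46]]'|sed -n '2p;4p;5p;6p'
```

```text
tcp_pos: [561.0, -162.6, 50.4]
force: [-6.8, 2.6, 16.2]
width: 0.467
gripper_force: 24.1
tcp_pos: [561.3, -163.5, 50.3]
force: [-5.6, 0.0, 14.3]
width: 0.51
gripper_force: 10.3
tcp_pos: [561.5, -163.4, 50.2]
force: [-3.5, 0.2, 11.1]
width: 0.539
gripper_force: 8.9
```

```bash
python3 -m creep '[[0,0,0,0,0,0,0.44],[0,0,0,0,0,0,0.42],[0,0,0,0,0,0,0.4]]'|sed -n '2p;4p;5p;6p'
python3 -m creep '[[0,0,0,0,0,0,0.38],[0,0,0,0,0,0,0.34],[0,0,0,0,0,0,0.2],[0,0,0,0,0,0,0.15],[0,0,0,0,0,0,0.15]]'|sed -n '2p;4p;5p;6p'
```

```text
tcp_pos: [561.7, -162.7, 49.5]
force: [-1.1, 1.3, 8.0]
width: 0.601
gripper_force: 5.6
tcp_pos: [560.4, -162.4, 47.5]
force: [0.3, 0.7, -0.0]
width: 0.84
gripper_force: 0.0
```

Released; retreat upward and check the seat.

```bash
python3 -m creep '[[0,0,-1,0,0,0,0.1],[0,0,-2,0,0,0,0],[0,0,-3,0,0,0,0],[0,0,-4,0,0,0,0],[0,0,-4,0,0,0,0],[0,0,0,0,0,0,0]]'|sed -n '1p;2p;4p;5p'
python3 - <<'E'
from h import *
ci=camera_info("wrist");P,R=pose();im=camera("wrist")
for z in(61.5,64,60):
    x,f,u=fit(im,ci,(559,-161,.3),[(56,72,z+5)],(8,8,.12));print(z,x.round(3),round(f,1))
x,f,u=fit(im,ci,(559,-161,.3),[(56,72,66.5)],(8,8,.12))
o=cv2.resize(im[...,::-1],None,fx=4,fy=4)
for p in u:cv2.circle(o,tuple(int(v) for v in p*4+2),1,(0,0,255),-1)
c=(u.mean(0)*4).astype(int)
b=camera("scene")[...,::-1];v=proj(camera_info("scene"),[[559,-161,70]],0)[0].astype(int)
b=cv2.resize(b[v[1]-30:v[1]+30,v[0]-30:v[0]+30],(360,360),interpolation=cv2.INTER_CUBIC)
o=o[max(0,c[1]-180):][:360,c[0]-215:c[0]+215]
cv2.imwrite("pics/end.png",np.hstack([o,b]))
E
```

```text
clock: 15.7
tcp_pos: [564.4, -164.3, 196.0]
force: [0.9, 0.1, 0.6]
width: 0.998
61.5 [ 5.59057e+02 -1.61188e+02  3.07000e-01] 212.7
64 [ 5.59765e+02 -1.61187e+02  3.02000e-01] 210.8
60 [ 5.58869e+02 -1.61334e+02  3.09000e-01] 213.5
```

View pics/end.png

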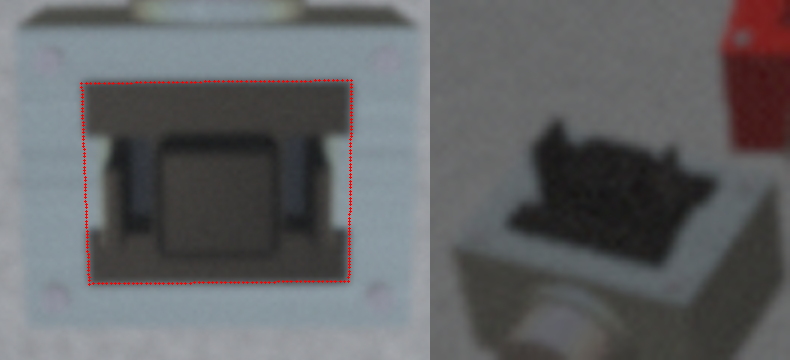

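The last picture shows the cover flat and centred on port_b (outline about 82–351 by 80–283 px). Both tabs are out (about x = 105–120 and 315–330), the same as when it was clipped in port_a.

```bash
python3 -c "
from rig import *
print(close_job())"
```

```text
the job is handed in; nothing more can be done
None
```

The cover is off port_a and pressed into port_b: it looks level, centred and clipped in the last pictures, with both tabs sprung back out, and the job was handed in with the arm clear at about 16 s.

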